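Shut the collar box and turn the station sign

ROBOT

A 7-joint arm with a two-finger parallel gripper is mounted at the origin on the work surface. World frame = base frame: x ahead of the robot, y to its left, z up, the work surface at z = 0. Lengths are in m, angles in rad, forces in N, time in s.
With the tool pointing down it reaches from about 0.4 to 0.85 m from the base axis. Payload 10.4 kg.
Tool frame: the origin (TCP) lies midway between the tips of the shut fingers; the grasp point (between the pads) lies 19 mm behind it; z points along the fingers, y is the line along which they close (so a half turn about z gives the same grasp; the last joint's range is limited). The gripper opens to 87 mm and grips with 3 to 60 N. Pads are 19 mm wide; open, the fingers measure 117 mm over their backs; the gripper's body (75 mm by 190 mm) begins 51 mm behind the grasp point.
Start: joints at [-1.243, 0.332, -0.065, 1.46, 0.022, 1.35, -0.088], TCP at [0.215, 0.587, 0.223] pointing down, gripper open.
Joint ranges: [-2.6, 2.6], [-0.5, 2.12], [-1.47, 1.34], [0.16, 2.42], [-1.27, 4.41], [0.06, 2.06], [-2.6, 2.6]. Speed limits (rad/s): [2.22, 2.22, 2.79, 2.79, 3.14, 3.14, 3.14].

INTERFACE

Orientations are given as a unit quaternion [x, y, z, w].
In Python, from bench import sensors, eyes, order gives the robot as it stands.
- The arm moves only by the tool arm_command, never from a script. Its argument "steps" is a list of rows, each an object with "rot": the turn, a rotation vector about the world's x, y, z in degrees, a list of three; "slide": the shift along the world's x, y, z in m, a list of three; "grip": the opening, from 0 (shut) to 1 (fully open). A call has exactly 8 rows; each row shifts and turns the commanded pose from where the row before left it; what a row does not reach is not made up. A row lasts 1/8 s, in which the tool goes at most 62.5 mm and 10.7 degrees, less where a joint would pass 70% of its speed; a pose out of reach is approached as far as the arm can. A call with a gripper value outside its range is refused whole. The fingers move at their own pace and stop on an object; "newtons" is the grip in N (left out, the last holds). Time passes only in rows, so rows that do not move let the fingers close, or fill a call up. It gives the time, the measured TCP pose, the force, the opening and the grip force at its end, in the units of the state.
- sensors.read_state(): the state, without advancing time (a new reading comes with each control period).
- eyes.camera(name): name is "scene" or "top" or "wrist"; returns a dict with "pixels" (420x560x3 uint8, red, green, blue), "intrinsics" (3x3 intrinsics, pixels), "k1" (the pictures are not rectified: a ray, as slopes to the right and down, at radius r is drawn at 1 + k1 r^2 times it, then the intrinsics apply), "pose" (4x4, takes a point from camera to world coordinates). Camera axes: x right, y down, z forward; pixel columns grow to the right and rows downward; lengths in m; the calibration is good to about 2 mm. A picture is of the moment at which its call begins. There is no depth.
- order.close_job(): hands the job in; it is judged then, once.
Trained networks look in a picture, given as the dict that the camera call returned (one of the last four; its "shot" number tells which), for a name from the list of things; names that differ only in an ending like _2 or _b are one class to them, and where a whole thing is asked for, a point or a joint stands for the part that bears it (a point fixed in the world has none). Each returns a list of dicts, best first, with "conf" (0 to 1); they miss things now and then, are a little off and sometimes report something else, mostly with a low value. They report only what shows in the picture. A call takes as long as a camera call. They do not tell look-alikes from the thing itself.
- eyes.look_for(name, picture): "bbox" ([left, top, right, bottom] in pixels, round what is visible of it).
The state is a dict: "time": time; "joint_positions": joint angles; "joint_vel": joint speeds; "joint_torque": joint torques, N m; "ee_pos": TCP position; "eef_rot": TCP orientation; "ft_force": force on the tool from outside, world axes, zero at the start; "torque": the same for the moment, N m; "width": finger opening in m; "grip_force": force on a finger pad.
Only numpy, scipy, OpenCV 4.12 (cv2) and the standard library are available. Lean on these libraries where they do the work, as an engineer would, in place of code of your own. Each camera call takes 0.05 s, during which the arm holds its last target. There are 200 camera calls.

TASK

Pack up the lifting station: first lower the open lid of the plywood collar box gently until it is fully shut, without letting it slam. Then spin the swivel sign half a turn, either way round, so that the face with the ring, instead of the face with the bar, looks out over the raised lip of its stand, and leave it square to the stand. Leave the other things where they are.

Things in the scene. Friction and masses are not known exactly. Their poses are not given: they have to be found in the camera images.
- collar_box: Fixed open-topped plywood box, 130 (its x) x 170 (its y) x 75 mm high, walls 6 mm. Origin at the centre of its underside. Its -x side, towards the robot apart from a yaw of up to 0.35 rad, is the front; the lid is hinged along the top of its far (+x) wall. Box and sign stand swap sides from start to start.
- box_lid (a joint): Angle of the box's lid: 0 fully shut (level), 1.57 upright, limit 1.9; starts at 1.3 to 1.7. A flat plywood board, 134 (hinge to free edge) x 170 x 8 mm, 0.25 kg, no handle. Its stiff hinge (0.28 N m friction, 3 to 5 N at 100 mm from the hinge) keeps it at any angle, so it must be pushed all the way down.
- lid_hinge (a point): Middle of the hinge line, 77 mm above the table, on the underside plane of the lid, 65 mm from the box's centre along the box's +x; the hinge runs along the box's y.
- lid_edge (a point): Middle of the lid's free edge on its top face, 134 mm from the hinge; moves with the lid; 85 mm above the table when shut. Its z axis is the normal of the top face. While the lid stands open that face looks away from the robot: push on it from beyond the box, towards the robot and down.
- sign_stand: Fixed square steel base plate of the sign, 110 x 110 x 12 mm, with a raised lip (12 mm wide, 10 mm high) along its +x edge, the side away from the robot (yaw up to 0.5 rad). Origin at the centre of its underside; the sign's upright pivot axis goes through it. A steel post of 16 mm diameter carries the sign.
- sign (a joint): Sign's angle about its upright pivot, counter-clockwise from above, relative to the stand. Near 0 (starts -0.5 to 0.5) the face with the bar looks over the lip (stand +x); at pi or -pi the face with the ring does, and the sign is square. Turns both ways (stops at -4.5 and 4.5). Friction (0.06 N m, about 1.2 N at 50 mm from the axis) keeps it where it is left.
- sign_top (a point): Middle of the sign's upper edge, on the pivot axis, 155 mm above the table. The sign is an aluminium plate 140 wide x 90 high x 10 mm thick, lower edge 65 mm up, pivoted on its middle. One face has a raised black bar (56 x 16 mm), the other a raised black ring (56 mm across), both 3 mm proud. Axes turn with the sign: x is the normal of the bar's face, y runs along the width (stand y at joint 0).
- collar: Steel lever-clamp collar, 72 mm across and 30 mm high, lying inside the collar box; to be left there. Origin at the centre of its underside.
- kettlebell: Cast-iron mini kettlebell, 94 mm across, 127 mm high, 2 kg; a bystander to leave alone. Origin at the centre of its underside.
- ball_center (a point): Centre of an orange lacrosse ball, 64 mm across, which rolls if touched; a bystander to leave alone.
- jar: Clear glass jar, 70 mm across, 100 mm high; a bystander to leave alone. Origin at the centre of its underside.
- hex_key: Chrome hex key lying flat, 120 mm long with a 35 mm short leg, 10 mm thick; a bystander to leave alone. Origin mid-way along the long leg, at table height.
- change_plate: Steel weight plate lying flat, 140 mm across, 16 mm thick; a bystander to leave alone. Origin at the centre of its underside.
Not all that is in view belongs to the job. There is more than one size of the collar_box; the job needs the middle-sized.

How it is judged:
By the outcome, as a careful person would: the job done as asked, in the order asked, and still so for the second after the job is handed in, with the robot touching nothing.
It also fails if it takes over 54 s, if anything falls off the work surface, if the arm or the gripper's body presses on something with over 40 N, if the wrist force passes 120 N, or if a joint passes its speed limit or range.

## Working session

There is one attempt and no reset: what is moved stays moved. The work goes in short steps, Python scripts to look and compute and a tool call to move; the robot and the scene stay as the last step left them, time stands still between calls to the robot, and variables do not carry over. Pictures are saved under pics/ and viewed, at most 10 in all, crops included, and the job is handed in when it is done.

Besides the shell and the picture viewer there is one more tool, called after "Request:" as a command line: name --argument value ..., lists and objects as JSON in quotes. arm_command: Moves the arm, as the interface text tells. Its arguments: {"type":"object","properties":{"steps":{"type":"array","items":{"type":"object","properties":{"rot":{"type":"array","items":{"type":"number"}},"slide":{"type":"array","items":{"type":"number"}},"grip":{"type":"number"}}}},"newtons":{"type":"number"}},"required":["steps"]}

```bash
mkdir -p pics; cat > h.py <<'E'
import numpy as np, cv2
from bench import sensors, eyes, order
def dist(p): return np.array([p['k1'],0,0,0,0],float)
def ray(p,uv):
    n=cv2.undistortPoints(np.array([[uv]],float),np.array(p['intrinsics'],float),dist(p))[0,0]
    T=np.array(p['pose']); return T[:3,3],T[:3,:3]@np.array([n[0],n[1],1.])
def at_z(p,uv,z):
    o,d=ray(p,uv); return o+d*(z-o[2])/d[2]
def proj(p,X):
    T=np.linalg.inv(np.array(p['pose'])); r=cv2.Rodrigues(T[:3,:3])[0]
    return cv2.projectPoints(np.array(X,float).reshape(-1,1,3),r,T[:3,3],np.array(p['intrinsics'],float),dist(p))[0][:,0]
def save(p,n): cv2.imwrite(f'pics/{n}.png',p['pixels'][:,:,::-1])
E
python3 - <<'E'
from h import *
P={}
for n in('scene','top'):
    p=eyes.camera(n); save(p,n+'0')
    print(n,np.round(p['pose'],3).tolist(),np.round(p['intrinsics'],1).tolist(),p['k1'])
    for t in('collar_box','box_lid','sign_stand','sign','collar','kettlebell','ball_center','jar','hex_key','change_plate'):
        print(t,[(np.round(d['bbox']).astype(int).tolist(),round(d['conf'],2)) for d in eyes.look_for(t,p)[:4]])
s=sensors.read_state(); print(s['time'],s['ee_pos'],s['eef_rot'],s['width'],s['ft_force'])
E
```

```text
scene [[0.282, 0.754, -0.593, 1.289], [0.959, -0.212, 0.186, -0.264], [0.015, -0.621, -0.783, 1.145], [0.0, 0.0, 0.0, 1.0]] [[455.6, 0.0, 277.7], [0.0, 455.6, 208.3], [0.0, 0.0, 1.0]] 0.043236005889726765
collar_box [([202, 165, 250, 208], 0.95), ([291, 118, 370, 185], 0.74), ([182, 209, 249, 267], 0.69)]
box_lid [([182, 208, 254, 253], 0.98), ([295, 116, 373, 168], 0.8), ([180, 211, 251, 267], 0.75), ([200, 164, 245, 194], 0.6)]
sign_stand [([321, 186, 372, 235], 0.91), ([116, 262, 169, 310], 0.26)]
sign [([321, 188, 371, 209], 0.55), ([276, 203, 292, 232], 0.31)]
collar []
kettlebell [([115, 226, 155, 260], 0.96), ([319, 187, 371, 234], 0.34)]
ball_center [([388, 171, 407, 191], 0.55)]
jar [([286, 264, 315, 301], 0.88), ([320, 184, 370, 235], 0.39)]
hex_key [([273, 204, 292, 234], 0.51)]
change_plate [([116, 264, 169, 309], 0.78)]
top [[-0.014, -0.985, 0.173, 0.255], [-1.0, 0.017, 0.018, -0.017], [-0.021, -0.173, -0.985, 1.371], [0.0, 0.0, 0.0, 1.0]] [[522.3, 0.0, 273.4], [0.0, 522.3, 210.7], [0.0, 0.0, 1.0]] -0.11531597346874936
collar_box [([305, 257, 360, 303], 0.84), ([125, 248, 241, 348], 0.77), ([321, 162, 403, 232], 0.7)]
box_lid [([306, 255, 362, 304], 0.85), ([123, 247, 237, 349], 0.79), ([329, 163, 398, 179], 0.68), ([321, 163, 401, 230], 0.6)]
sign_stand [([171, 182, 230, 227], 0.72)]
sign [([172, 185, 231, 205], 0.65)]
collar [([338, 184, 368, 218], 0.57), ([272, 108, 294, 141], 0.23)]
kettlebell [([423, 203, 469, 236], 0.65), ([172, 181, 232, 211], 0.63)]
ball_center [([107, 222, 134, 248], 0.91), ([268, 109, 296, 142], 0.54)]
jar [([268, 110, 296, 140], 0.74)]
hex_key [([272, 204, 280, 251], 0.75)]
change_plate [([412, 149, 464, 198], 0.95)]
1.1 [0.21474996 0.58696579 0.22256686] [ 1.74482570e-01  9.84660262e-01  2.92697228e-05 -1.03715117e-05] 0.08764190696981965 [-0.18578056 -0.06766863 -0.01510682]
```

```bash
python3 - <<'E'
import cv2
a=cv2.imread('pics/top0.png')[90:365,90:490]; b=cv2.imread('pics/scene0.png')[100:320,100:420]
cv2.imwrite('pics/a.png',cv2.resize(a,None,fx=2,fy=2,interpolation=cv2.INTER_CUBIC))
cv2.imwrite('pics/b.png',cv2.resize(b,None,fx=2.5,fy=2.5,interpolation=cv2.INTER_CUBIC))
E
```

```text
(no output)
```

View pics/a.png

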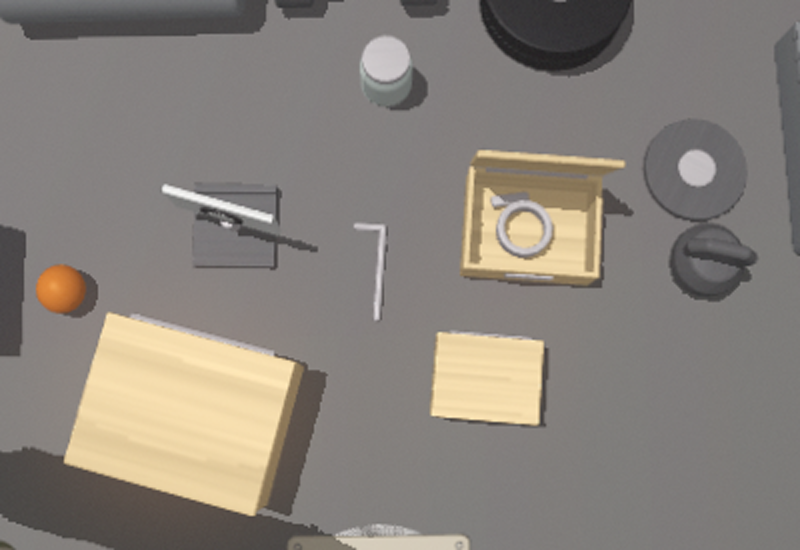

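View pics/b.png

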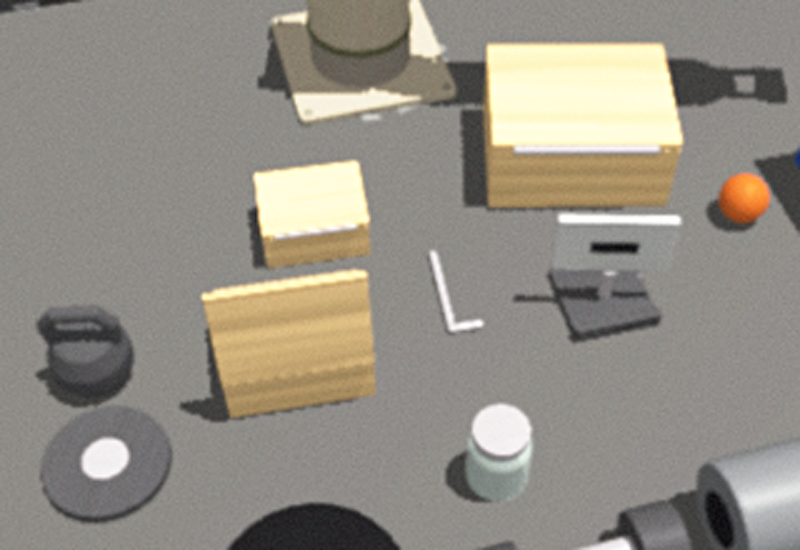

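The top view shows three boxes: an open one with the collar at about (362,198), a small closed one at (333,280) and a big closed one at (182,298). The open, middle-sized one is the target. The sign is at (200,192) with its bar facing +x, and the lip is on the far side.

```bash
cat > fit.py <<'E'
from h import *
from scipy.optimize import least_squares
T=eyes.camera('top'); S=eyes.camera('scene')
t=lambda x,y:(90+x/2-.25,90+y/2-.25); s=lambda x,y:(100+x/2.5-.3,100+y/2.5-.3)
def Rz(a): return np.array([[np.cos(a),-np.sin(a),0],[np.sin(a),np.cos(a),0],[0,0,1]])
def tip(a,y,n): return [.065-.134*np.cos(a)+n*np.sin(a),y,.077+.134*np.sin(a)+n*np.cos(a)]
def box(q):
    x,y,w,a=q; W=lambda L:np.array(L)@Rz(w).T+[x,y,0]
    return W([[-.065,.085,.075],[-.065,-.085,.075],tip(a,.085,0.004),tip(a,-.085,0.004)]),W([tip(a,-.085,.004),tip(a,.085,.004),[.065,-.085,0],[.065,.085,0]])
ot=np.array([t(463,274),t(601,282),t(477,154),t(624,163)]); os=np.array([s(204,294),s(366,272),s(230,416),s(375,394)])
f=lambda q:np.r_[(proj(T,box(q)[0])-ot).ravel(),(proj(S,box(q)[1])-os).ravel()]
r=least_squares(f,[.52,-.17,0,1.5],x_scale=[.1,.1,.1,.3]); print('box',r.x.round(4),r.fun.round(1))
def st(q):
    x,y,w,a=q; W=lambda L:np.array(L)@Rz(w).T+[x,y,0]
    e=(Rz(a)@np.array([[0,.07,.155],[0,-.07,.155]]).T).T
    return W([[.055,.055,.022],[.055,-.055,.022],[-.055,.055,.012],[-.055,-.055,.012],*e]),W(np.vstack([e[::-1],[[.055,-.055,0],[.055,.055,0]]]))
ot2=np.array([t(196,184),t(277,186),t(194,267),t(277,267),t(164,189),t(272,218)]); os2=np.array([s(558,218),s(680,218),s(578,337),s(659,322)])
g=lambda q:np.r_[(proj(T,st(q)[0])-ot2).ravel(),(proj(S,st(q)[1])-os2).ravel()]
r=least_squares(g,[.52,.15,0,-.2],x_scale=[.1,.1,.1,.3]); print('sign',r.x.round(4),r.fun.round(1))
for n,uv,z in(('jar',t(386,57),.1),('kb',t(707,262),.06),('plate',t(695,169),.016),('ball',t(61,289),.032),('hexa',t(383,228),.005),('hexb',t(377,318),.005),('bigNE',t(302,362),.1),('bigNW',t(108,315),.1),('smN',t(490,337),.06),('blackplate',t(555,60),.05),('armR?',t(460,545),.05)):
    print(n,at_z(T,uv,z).round(3))
E
python3 fit.py
```

```text
box [ 0.4997 -0.2023 -0.0784  1.4439] [ 0.1 -0.8 -1.2 -0.8 -0.3  0.1  0.2  0.1 -1.1  0.9 -0.2 -0.4 -0.1 -0.6
 -0.2 -1.6]
sign [ 0.5172  0.1845 -0.0138 -0.2679] [-1.2  0.4 -0.6 -0.9 -0.7  0.2 -0.9  0.1 -0.9  0.2  0.6  0.5 -0.7 -0.2
 -1.   0.1 -1.6  2.3 -0.5  0.7]
jar [ 0.718 -0.02   0.1  ]
kb [ 0.451 -0.426  0.06 ]
plate [ 0.584 -0.432  0.016]
ball [0.434 0.411 0.032]
hexa [ 0.513 -0.013  0.005]
hexb [ 0.393 -0.003  0.005]
bigNE [0.331 0.088 0.1  ]
bigNW [0.392 0.328 0.1  ]
smN [ 0.361 -0.145  0.06 ]
blackplate [ 0.728 -0.245  0.05 ]
armR? [ 0.106 -0.101  0.05 ]
```

Request:
arm_command --steps '[{"slide": [0.03,-0.02,0.03],"rot": [0,0,2],"grip": 0},{"slide": [0.04,-0.03,0.03],"rot": [0,0,2],"grip": 0},{"slide": [0.04,-0.03,0.03],"rot": [0,0,2],"grip": 0},{"slide": [0.04,-0.03,0.02],"rot": [0,0,2],"grip": 0},{"slide": [0.04,-0.03,0],"rot": [0,0,2],"grip": 0},{"slide": [0.04,-0.03,0],"rot": [0,0,2],"grip": 0},{"slide": [0.04,-0.03,0],"rot": [0,0,2],"grip": 0},{"slide": [0.04,-0.04,0],"rot": [0,0,1.5],"grip": 0}]'

```text
time: 2.2
ee_pos: [0.5256, 0.3465, 0.3324]
eef_rot: [0.039, 0.999, 0.0, -0.0]
ft_force: [0.2, 1.0, -0.3]
width: 0.015
grip_force: 0.0
```

Request:
arm_command --steps '[{"slide": [0.018,-0.05,0],"grip": 0},{"slide": [0.018,-0.05,0],"grip": 0},{"slide": [0.018,-0.05,0],"grip": 0},{"slide": [0.018,-0.05,0],"grip": 0},{"slide": [0.018,-0.05,0],"grip": 0},{"slide": [0.018,-0.05,0],"grip": 0},{"slide": [0.018,-0.05,0],"grip": 0},{"slide": [0.004,-0.02,0],"grip": 0}]'

```text
schema error: expected keys rot, slide, grip
```

Request:
arm_command --steps '[{"slide": [0.016,-0.055,0],"rot": [0,0,0],"grip": 0},{"slide": [0.016,-0.055,0],"rot": [0,0,0],"grip": 0},{"slide": [0.016,-0.055,0],"rot": [0,0,0],"grip": 0},{"slide": [0.016,-0.055,0],"rot": [0,0,0],"grip": 0},{"slide": [0.016,-0.055,0],"rot": [0,0,0],"grip": 0},{"slide": [0.016,-0.055,0],"rot": [0,0,0],"grip": 0},{"slide": [0.016,-0.055,0],"rot": [0,0,0],"grip": 0},{"slide": [0.016,-0.055,0],"rot": [0,0,0],"grip": 0}]'

```text
time: 3.2
ee_pos: [0.6531, -0.0946, 0.3328]
eef_rot: [0.04, 0.999, 0.0, 0.0]
ft_force: [0.9, -0.4, -0.7]
width: 0.0004
grip_force: 0.0
```

Request:
arm_command --steps '[{"slide": [0,-0.04,0],"rot": [0,0,0],"grip": 0},{"slide": [0,-0.04,0],"rot": [0,0,0],"grip": 0},{"slide": [0,-0.035,-0.01],"rot": [0,0,0],"grip": 0},{"slide": [-0.002,0,-0.04],"rot": [0,0,0],"grip": 0},{"slide": [-0.003,0,-0.04],"rot": [0,0,0],"grip": 0},{"slide": [-0.01,0,-0.03],"rot": [0,0,0],"grip": 0},{"slide": [-0.02,0,-0.02],"rot": [0,0,0],"grip": 0},{"slide": [-0.01,0,-0.01],"rot": [0,0,0],"grip": 0}]'

```text
time: 4.2
ee_pos: [0.6065, -0.2079, 0.1813]
eef_rot: [0.04, 0.999, 0.0, -0.001]
ft_force: [1.0, -0.2, 0.5]
width: 0.0005
grip_force: 0.0
```

```bash
python3 - <<'E'
from h import *
s=sensors.read_state(); print(s['time'],s['ee_pos'],s['ft_force'])
p=eyes.camera('scene'); c=p['pixels'][100:320,100:420,::-1]
cv2.imwrite('pics/c.png',cv2.resize(c,None,fx=2.5,fy=2.5,interpolation=cv2.INTER_CUBIC))
import numpy as np
w=-.078;h=np.array([.4997+.065*np.cos(w),-.2023+.065*np.sin(w)]);
for a in np.linspace(1.45,0,13):
    lx=-.105*np.cos(a)+.008*np.sin(a)+.0095; z=.077+.105*np.sin(a)+.008*np.cos(a)
    print(round(a,2),(h+lx*np.array([np.cos(w),np.sin(w)])).round(3),round(z,3))
E
```

```text
4.2 [ 0.60647082 -0.20794491  0.18126122] [ 0.9906215  -0.19913419  0.54599813]
1.45 [ 0.569 -0.208] 0.182
1.33 [ 0.557 -0.207] 0.181
1.21 [ 0.544 -0.206] 0.178
1.09 [ 0.532 -0.205] 0.174
0.97 [ 0.521 -0.204] 0.168
0.85 [ 0.511 -0.203] 0.161
0.72 [ 0.501 -0.202] 0.153
0.6 [ 0.492 -0.202] 0.143
0.48 [ 0.485 -0.201] 0.133
0.36 [ 0.479 -0.201] 0.122
0.24 [ 0.474 -0.2  ] 0.11
0.12 [ 0.471 -0.2  ] 0.098
0.0 [ 0.469 -0.2  ] 0.085
```

View pics/c.png

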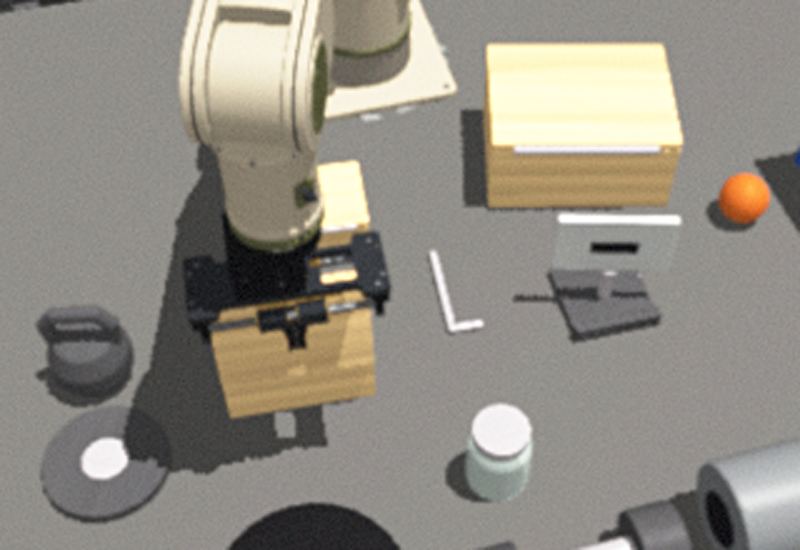

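The gripper hangs beyond the lid, with its finger at crop (296,330) and clear of everything, so I'll start pushing.

Request:
arm_command --steps '[{"slide": [-0.02,0,0],"rot": [0,0,0],"grip": 0},{"slide": [-0.011,0,0],"rot": [0,0,0],"grip": 0},{"slide": [-0.009,0,0],"rot": [0,0,0],"grip": 0},{"slide": [-0.009,0,0],"rot": [0,0,0],"grip": 0},{"slide": [-0.009,0.001,-0.002],"rot": [0,0,0],"grip": 0},{"slide": [-0.009,0,-0.002],"rot": [0,0,0],"grip": 0},{"slide": [-0.009,0.001,-0.004],"rot": [0,0,0],"grip": 0},{"slide": [-0.009,0.001,-0.005],"rot": [0,0,0],"grip": 0}]'

```text
time: 5.25
ee_pos: [0.5222, -0.2051, 0.1693]
eef_rot: [0.04, 0.999, -0.0, 0.0]
ft_force: [2.6, 0.2, -0.2]
width: 0.0002
grip_force: 0.9
```

Request:
arm_command --steps '[{"slide": [-0.006,0,-0.004],"rot": [0,0,0],"grip": 0},{"slide": [-0.006,0.001,-0.004],"rot": [0,0,0],"grip": 0},{"slide": [-0.005,0,-0.004],"rot": [0,0,0],"grip": 0},{"slide": [-0.005,0.001,-0.004],"rot": [0,0,0],"grip": 0},{"slide": [-0.004,0,-0.005],"rot": [0,0,0],"grip": 0},{"slide": [-0.004,0,-0.005],"rot": [0,0,0],"grip": 0},{"slide": [-0.004,0,-0.005],"rot": [0,0,0],"grip": 0},{"slide": [-0.003,0,-0.005],"rot": [0,0,0],"grip": 0}]'

```text
time: 6.25
ee_pos: [0.4855, -0.2029, 0.1332]
eef_rot: [0.04, 0.999, 0.0, -0.0]
ft_force: [0.9, 0.9, 1.4]
width: 0.0001
grip_force: 0.7
```

```bash
python3 - <<'E'
from h import *
p=eyes.camera('scene'); c=p['pixels'][100:320,100:420,::-1]
cv2.imwrite('pics/d.png',cv2.resize(c,None,fx=2.5,fy=2.5,interpolation=cv2.INTER_CUBIC))
E
```

```text
(no output)
```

View pics/d.png

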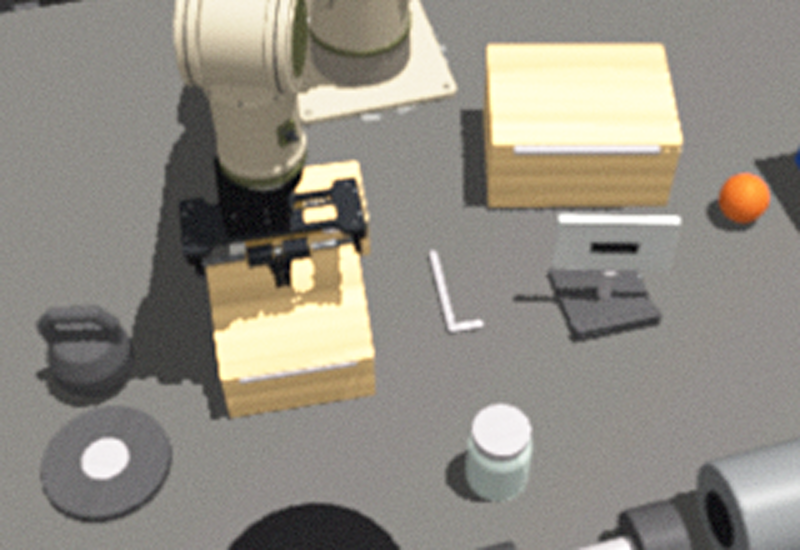

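The lid follows the finger and is about 0.5 rad from shut. I'll continue slowly.

Request:
arm_command --steps '[{"slide": [-0.003,0,-0.005],"rot": [0,0,0],"grip": 0},{"slide": [-0.003,0,-0.005],"rot": [0,0,0],"grip": 0},{"slide": [-0.002,0,-0.005],"rot": [0,0,0],"grip": 0},{"slide": [-0.002,0,-0.005],"rot": [0,0,0],"grip": 0},{"slide": [-0.002,0,-0.004],"rot": [0,0,0],"grip": 0},{"slide": [-0.001,0,-0.004],"rot": [0,0,0],"grip": 0},{"slide": [-0.001,0,-0.004],"rot": [0,0,0],"grip": 0},{"slide": [-0.001,0,-0.003],"rot": [0,0,0],"grip": 0}]'

```text
time: 7.3
ee_pos: [0.4708, -0.2031, 0.0983]
eef_rot: [0.04, 0.999, 0.0, 0.0]
ft_force: [1.3, 0.8, 0.2]
width: 0.0006
grip_force: 0.5
```

Request:
arm_command --steps '[{"slide": [0,0,-0.002],"rot": [0,0,0],"grip": 0},{"slide": [0,0,-0.002],"rot": [0,0,0],"grip": 0},{"slide": [0,0,-0.002],"rot": [0,0,0],"grip": 0},{"slide": [0,0,-0.002],"rot": [0,0,0],"grip": 0},{"slide": [0,0,-0.002],"rot": [0,0,0],"grip": 0},{"slide": [0,0,-0.002],"rot": [0,0,0],"grip": 0},{"slide": [0,0,-0.001],"rot": [0,0,0],"grip": 0},{"slide": [0,0,0],"rot": [0,0,0],"grip": 0}]'

```text
time: 8.3
ee_pos: [0.4708, -0.203, 0.0855]
eef_rot: [0.04, 0.999, 0.0, 0.0]
ft_force: [0.3, -0.2, -0.9]
width: 0.0003
grip_force: 0.0
```

Request:
arm_command --steps '[{"slide": [0,0,-0.001],"rot": [0,0,0],"grip": 0},{"slide": [0,0,0],"rot": [0,0,0],"grip": 0},{"slide": [0,0,-0.001],"rot": [0,0,0],"grip": 0},{"slide": [0,0,0],"rot": [0,0,0],"grip": 0},{"slide": [0,0,0],"rot": [0,0,0],"grip": 0},{"slide": [0,0,0],"rot": [0,0,0],"grip": 0},{"slide": [0,0,0],"rot": [0,0,0],"grip": 0},{"slide": [0,0,0],"rot": [0,0,0],"grip": 0}]'

```text
time: 9.3
ee_pos: [0.471, -0.203, 0.0852]
eef_rot: [0.04, 0.999, 0.0, 0.0]
ft_force: [-8.8, 3.0, 22.6]
width: 0.0008
grip_force: 10.8
```

Firm contact at z = 0.085 m confirms the lid is shut. I'll lift off and head for the sign.

Request:
arm_command --steps '[{"slide": [0,0,0.01],"rot": [0,0,0],"grip": 0},{"slide": [0,0,0.035],"rot": [0,0,0],"grip": 0},{"slide": [0,0,0.05],"rot": [0,0,9],"grip": 0},{"slide": [0,0.01,0.05],"rot": [0,0,9],"grip": 0.3},{"slide": [0.006,0.04,0.02],"rot": [0,0,9],"grip": 0.6},{"slide": [0.01,0.05,0],"rot": [0,0,9],"grip": 0.6},{"slide": [0.01,0.05,0],"rot": [0,0,9],"grip": 0.6},{"slide": [0.01,0.05,0],"rot": [0,0,9],"grip": 0.6}]'

```text
time: 10.3
ee_pos: [0.507, -0.0014, 0.2489]
eef_rot: [-0.42, 0.907, -0.0, 0.0]
ft_force: [1.0, -0.5, 0.1]
width: 0.0422
grip_force: 0.0
```

```bash
cat > s.py <<'E'
from h import *
from scipy.spatial.transform import Rotation as R
s=sensors.read_state(); y=R.from_quat(s['eef_rot']).as_matrix()[:,1]
print(s['time'],s['ee_pos'].round(4),np.round(s['joint_positions'],3),'yang',np.degrees(np.arctan2(y[1],y[0])).round(2),s['width'],np.round(s['ft_force'],1),np.round(s['torque'],2))
E
python3 s.py; python3 - <<'E'
from h import *
p=eyes.camera('top'); c=p['pixels'][90:365,90:490,::-1]
cv2.imwrite('pics/e.png',cv2.resize(c,None,fx=2,fy=2,interpolation=cv2.INTER_CUBIC))
E
```

```text
10.3 [ 0.507  -0.0014  0.2489] [-0.266  0.051  0.186  1.738 -0.01   1.353  2.36 ] yang 139.69 0.042189759635617496 [ 1.  -0.5  0.1] [ 0.09  0.02 -0.02]
```

View pics/e.png

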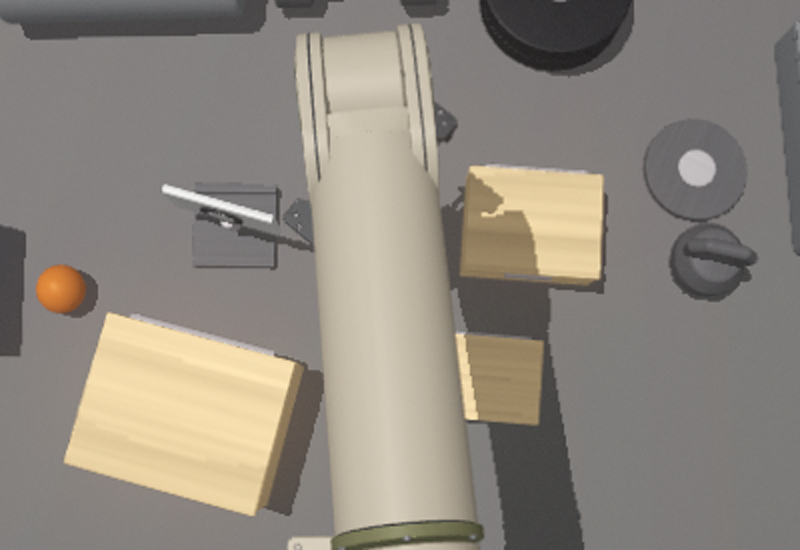

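The lid is shut and the bystanders have not moved. Next I'll go above the sign.

Request:
arm_command --steps '[{"slide": [0.002,0.05,0],"rot": [0,0,6],"grip": 0.6},{"slide": [0.003,0.05,0],"rot": [0,0,6],"grip": 0.6},{"slide": [0.003,0.045,0],"rot": [0,0,6.3],"grip": 0.6},{"slide": [0.002,0.041,0],"rot": [0,0,0],"grip": 0.6},{"slide": [0,0,0],"rot": [0,0,0],"grip": 0.6},{"slide": [0,0,-0.02],"rot": [0,0,0],"grip": 0.6},{"slide": [0,0,-0.02],"rot": [0,0,0],"grip": 0.6},{"slide": [0,0,0],"rot": [0,0,0],"grip": 0.6}]'

```text
time: 11.35
ee_pos: [0.5162, 0.1816, 0.2074]
eef_rot: [-0.556, 0.831, 0.0, -0.001]
ft_force: [0.1, 0.0, 1.1]
width: 0.0523
grip_force: 0.0
```

```bash
python3 s.py
```

```text
11.35 [0.5162 0.1816 0.2074] [-0.445  0.171  0.026  1.691 -0.004  1.282  2.333] yang 157.62 0.05226690979036331 [0.1 0.  1.1] [0.07 0.11 0.07]
```

Request:
arm_command --steps '[{"slide": [0.001,0.003,-0.02],"rot": [0,0,0],"grip": 0.6},{"slide": [0,0,-0.02],"rot": [0,0,0],"grip": 0.6},{"slide": [0,0,-0.018],"rot": [0,0,0],"grip": 0.6},{"slide": [0,0,-0.01],"rot": [0,0,0],"grip": 0.6},{"slide": [0,0,0],"rot": [0,0,0],"grip": 0.3},{"slide": [0,0,0],"rot": [0,0,0],"grip": 0.2},{"slide": [0,0,0],"rot": [0,0,0],"grip": 0.1},{"slide": [0,0,0],"rot": [0,0,0],"grip": 0}]' --newtons 20

```text
time: 12.35
ee_pos: [0.5179, 0.1861, 0.141]
eef_rot: [-0.557, 0.83, -0.0, 0.0]
ft_force: [-0.3, -0.4, -0.5]
width: 0.0202
grip_force: 0.0
```

```bash
python3 s.py
```

```text
12.35 [0.5179 0.1861 0.141 ] [-0.446  0.229  0.021  1.768 -0.005  1.144  2.329] yang 157.71 0.02024837069622061 [-0.3 -0.4 -0.5] [0.1  0.07 0.04]
```

Request:
arm_command --steps '[{"slide": [0,0,0],"rot": [0,0,0],"grip": 0},{"slide": [0,0,0],"rot": [0,0,0],"grip": 0},{"slide": [0,0,0],"rot": [0,0,0],"grip": 0},{"slide": [0,0,0],"rot": [0,0,0],"grip": 0},{"slide": [0,0,0],"rot": [0,0,0],"grip": 0},{"slide": [0,0,0],"rot": [0,0,-2],"grip": 0},{"slide": [0,0,0],"rot": [0,0,-4],"grip": 0},{"slide": [0,0,0],"rot": [0,0,-4],"grip": 0}]' --newtons 20

```text
time: 13.35
ee_pos: [0.5191, 0.185, 0.1409]
eef_rot: [-0.481, 0.877, -0.001, 0.001]
ft_force: [4.7, -2.9, -2.4]
width: 0.0098
grip_force: 20.0
```

```bash
python3 s.py
```

```text
13.35 [0.5191 0.185  0.1409] [-0.462  0.229  0.041  1.769 -0.009  1.143  2.156] yang 147.51 0.009834208244513847 [ 4.7 -2.9 -2.4] [-0.44 -1.11  0.06]
```

Request:
arm_command --steps '[{"slide": [0,0,0],"rot": [0,0,-7],"grip": 0},{"slide": [0,0,0],"rot": [0,0,-7],"grip": 0},{"slide": [0,0,0],"rot": [0,0,-7],"grip": 0},{"slide": [0,0,0],"rot": [0,0,-7],"grip": 0},{"slide": [0,0,0],"rot": [0,0,-7],"grip": 0},{"slide": [0,0,0],"rot": [0,0,-7],"grip": 0},{"slide": [0,0,0],"rot": [0,0,-7],"grip": 0},{"slide": [0,0,0],"rot": [0,0,-7],"grip": 0}]'

```text
time: 14.35
ee_pos: [0.5187, 0.1857, 0.1409]
eef_rot: [-0.013, 1.0, 0.0, 0.001]
ft_force: [3.6, 1.2, -1.5]
width: 0.0101
grip_force: 20.0
```

Request:
arm_command --steps '[{"slide": [0,0,0],"rot": [0,0,-7],"grip": 0},{"slide": [0,0,0],"rot": [0,0,-7],"grip": 0},{"slide": [0,0,0],"rot": [0,0,-7],"grip": 0},{"slide": [0,0,0],"rot": [0,0,-7],"grip": 0},{"slide": [0,0,0],"rot": [0,0,-7],"grip": 0},{"slide": [0,0,0],"rot": [0,0,-7],"grip": 0},{"slide": [0,0,0],"rot": [0,0,-7],"grip": 0},{"slide": [0,0,0],"rot": [0,0,-7],"grip": 0}]'

```text
time: 15.35
ee_pos: [0.5191, 0.1865, 0.1409]
eef_rot: [0.458, 0.889, 0.001, 0.001]
ft_force: [6.6, 2.7, -3.8]
width: 0.0096
grip_force: 20.0
```

```bash
python3 s.py
```

```text
15.35 [0.5191 0.1865 0.1409] [-0.649  0.229  0.253  1.778 -0.062  1.139  0.243] yang 35.48 0.0096328625373872 [ 6.6  2.7 -3.8] [ 0.53 -1.6   0.06]
```

Request:
arm_command --steps '[{"slide": [0,0,0],"rot": [0,0,-7],"grip": 0},{"slide": [0,0,0],"rot": [0,0,-7],"grip": 0},{"slide": [0,0,0],"rot": [0,0,-7],"grip": 0},{"slide": [0,0,0],"rot": [0,0,-7],"grip": 0},{"slide": [0,0,0],"rot": [0,0,-5],"grip": 0},{"slide": [0,0,0],"rot": [0,0,-3.3],"grip": 0},{"slide": [0,0,0],"rot": [0,0,0],"grip": 0},{"slide": [0,0,0],"rot": [0,0,0],"grip": 0}]'

```text
time: 16.35
ee_pos: [0.5196, 0.1867, 0.1409]
eef_rot: [0.711, 0.703, 0.002, 0.001]
ft_force: [9.2, 3.9, -7.5]
width: 0.0098
grip_force: 20.0
```

```bash
python3 s.py
```

```text
16.35 [0.5196 0.1867 0.1409] [-0.711  0.231  0.324  1.781 -0.08   1.137 -0.372] yang -0.6 0.009801369801893113 [ 9.2  3.9 -7.5] [ 0.64 -2.19 -0.06]
```

Request:
arm_command --steps '[{"slide": [0,0,0],"rot": [0,0,0],"grip": 0.2},{"slide": [0,0,0],"rot": [0,0,0],"grip": 0.5},{"slide": [0,0,0],"rot": [0,0,0],"grip": 0.5},{"slide": [0,0,0],"rot": [0,0,0],"grip": 0.5},{"slide": [0,0,0.02],"rot": [0,0,0],"grip": 0.5},{"slide": [0,0,0.03],"rot": [0,0,0],"grip": 0.5},{"slide": [0,0,0.04],"rot": [0,0,0],"grip": 0.5},{"slide": [0,0,0.05],"rot": [0,0,0],"grip": 0.5}]'

```text
time: 17.35
ee_pos: [0.5172, 0.1857, 0.2813]
eef_rot: [0.711, 0.703, -0.001, -0.0]
ft_force: [0.4, 0.9, 0.5]
width: 0.0434
grip_force: 0.0
```

Request:
arm_command --steps '[{"slide": [0,-0.03,0.02],"rot": [0,0,0],"grip": 0.5},{"slide": [0,-0.04,0],"rot": [0,0,0],"grip": 0.5},{"slide": [0,-0.04,0],"rot": [0,0,0],"grip": 0.5},{"slide": [0,-0.04,0],"rot": [0,0,0],"grip": 0.5},{"slide": [0,-0.04,0],"rot": [0,0,0],"grip": 0.5},{"slide": [0,-0.04,0],"rot": [0,0,0],"grip": 0.5},{"slide": [0,-0.04,0],"rot": [0,0,0],"grip": 0.5},{"slide": [0,-0.03,0],"rot": [0,0,0],"grip": 0.5}]'

```text
time: 18.35
ee_pos: [0.5174, -0.116, 0.3007]
eef_rot: [0.711, 0.703, 0.0, 0.0]
ft_force: [0.1, 0.8, -0.0]
width: 0.0437
grip_force: 0.0
```

```bash
python3 - <<'E'
from h import *
a=eyes.camera('top')['pixels'][170:245,160:250,::-1]; b=eyes.camera('scene')['pixels'][170:250,300:400,::-1]
a=cv2.resize(a,(400*90//90,400*75//90),interpolation=cv2.INTER_CUBIC); b=cv2.resize(b,(400,320),interpolation=cv2.INTER_CUBIC)
a=cv2.copyMakeBorder(a,0,320-a.shape[0],0,0,cv2.BORDER_CONSTANT)
cv2.imwrite('pics/f.png',np.hstack([a,b]))
E
```

```text
Traceback (most recent call last):
cv2.error: OpenCV(4.12.0) /io/opencv/modules/core/src/copy.cpp:1160: error: (-215:Assertion failed) top >= 0 && bottom >= 0 && left >= 0 && right >= 0 && _src.dims() <= 2 in function 'copyMakeBorder'
```

```bash
python3 - <<'E'
from h import *
a=eyes.camera('top')['pixels'][170:250,160:260,::-1]; b=eyes.camera('scene')['pixels'][170:250,300:400,::-1]
cv2.imwrite('pics/f.png',cv2.resize(np.hstack([a,b]),None,fx=4,fy=4,interpolation=cv2.INTER_CUBIC))
E
```

```text
(no output)
```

View pics/f.png

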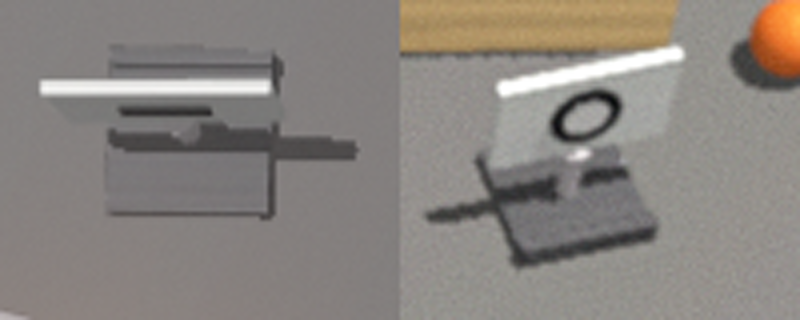

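The ring now faces over the lip. I'll measure squareness from the edges with subpixel fits.

```bash
python3 - <<'E'
from h import *
p=eyes.camera('top'); g=cv2.GaussianBlur(cv2.cvtColor(p['pixels'],cv2.COLOR_RGB2GRAY).astype(np.float32),(3,3),0)
gy=np.diff(g,axis=0)
def line(n,u0,u1,va,vb,sg,z):   # edge row per column within va..vb, sign sg
    us=np.arange(u0,u1+1); P=[]
    for u in us:
        w=np.clip(sg*gy[va:vb,u],0,None); k=w.argmax(); sl=slice(max(k-1,0),k+2)
        P.append(va+.5+(np.arange(va,vb)[sl]*w[sl]).sum()/(w[sl].sum()+1e-9))
    X=np.array([at_z(p,(u,v),z)[:2] for u,v in zip(us,P)])
    for _ in range(2):
        c=np.polyfit(X[:,1],X[:,0],1); r=X[:,0]-np.polyval(c,X[:,1]); X=X[abs(r)<=2*r.std()+1e-6]
    print(n,'yaw',round(-np.arctan(c[0]),4),'x@.1845',round(np.polyval(c,.1845),4),'res',r.std().round(4),len(X))
line('lip far',189,226,178,185,-1,.022)
line('lip far+',189,226,178,185,1,.022)
line('lip near',189,226,183,188,-1,.022)
line('lip near+',189,226,183,188,1,.022)
line('front',189,224,220,227,1,.012); line('front-',189,224,220,227,-1,.012)
line('sign far',173,225,186,192,1,.155); line('sign near',173,225,191,197,-1,.155)
S=eyes.camera('scene'); 
for t,a in(('top',p),('scene',S)):
  for n in('sign','sign_stand','ball_center','jar','hex_key','kettlebell','box_lid'):
    print(t,n,[np.round(d['bbox']).astype(int).tolist() for d in eyes.look_for(n,a)[:2]])
E
```

```text
lip far yaw -0.0008 x@.1845 0.1047 res 0.0001 33
lip far+ yaw 0.056 x@.1845 0.109 res 0.0038 33
lip near yaw -0.0057 x@.1845 0.0908 res 0.0 35
lip near+ yaw -0.0085 x@.1845 0.0854 res 0.0 35
front yaw 0.001 x@.1845 -0.1002 res 0.0001 35
front- yaw -0.005 x@.1845 -0.0947 res 0.0001 35
sign far yaw 0.0036 x@.1845 0.0902 res 0.0 46
sign near yaw 0.0027 x@.1845 0.0705 res 0.0 53
top sign [[170, 188, 234, 203]]
top sign_stand [[169, 178, 233, 226]]
top ball_center [[109, 220, 135, 248]]
top jar [[271, 109, 296, 141]]
top hex_key [[268, 202, 282, 254]]
top kettlebell [[424, 202, 471, 236]]
top box_lid [[121, 244, 237, 350], [374, 177, 394, 231]]
scene sign [[321, 183, 370, 212], [186, 206, 251, 256]]
scene sign_stand [[321, 183, 368, 236], [322, 181, 372, 210]]
scene ball_center [[388, 170, 408, 188]]
scene jar [[288, 264, 313, 302], [318, 184, 370, 237]]
scene hex_key [[188, 204, 250, 255], [275, 201, 289, 235]]
scene kettlebell [[114, 265, 168, 310], [112, 225, 152, 258]]
scene box_lid [[203, 167, 246, 194], [186, 205, 249, 254]]
```

```bash
python3 - <<'E'
from h import *
p=eyes.camera('top'); g=cv2.GaussianBlur(cv2.cvtColor(p['pixels'],cv2.COLOR_RGB2GRAY).astype(np.float32),(3,3),0)
gy=np.diff(g,axis=0)
def line(n,u0,u1,va,vb,sg,z):
    us=np.arange(u0,u1+1); P=[]
    for u in us:
        w=np.clip(sg*gy[va:vb,u],0,None); k=w.argmax(); sl=slice(max(k-1,0),k+2)
        P.append(.5+(np.arange(va,vb)[sl]*w[sl]).sum()/(w[sl].sum()+1e-9))
    X=np.array([at_z(p,(u,v),z)[:2] for u,v in zip(us,P)])
    for _ in range(2):
        c=np.polyfit(X[:,1],X[:,0],1); r=X[:,0]-np.polyval(c,X[:,1]); X=X[abs(r)<=2*r.std()+1e-6]
    print(n,'yaw',round(-np.arctan(c[0]),4),'x',round(np.polyval(c,.1845),4),'res',r.std().round(4),len(X))
line('lip far',189,226,178,185,-1,.022)
line('lip near-',189,226,183,188,-1,.022)
line('lip near+',189,226,183,188,1,.022)
line('front+',189,224,220,227,1,.012); line('front-',189,224,220,227,-1,.012)
line('sign far',173,225,186,192,1,.155); line('sign near',173,225,191,197,-1,.155)
E
```

```text
lip far yaw -0.018 x 0.5654 res 0.0001 34
lip near- yaw -0.0235 x 0.5638 res 0.0001 36
lip near+ yaw -0.0264 x 0.5579 res 0.0 35
front+ yaw -0.0206 x 0.4604 res 0.0001 35
front- yaw -0.0269 x 0.4663 res 0.0001 36
sign far yaw -0.0159 x 0.5228 res 0.0 48
sign near yaw -0.0172 x 0.5135 res 0.0001 53
```

The sign is square to the stand within about 0.01 rad and the arm is clear, so I'll hand in.

```bash
python3 -c "
from h import *
print(order.close_job())"
```

```text
the job is handed in; nothing more can be done
None
```

The job is handed in: the middle-sized box's lid is gently shut, and the sign now shows its ring over the lip, square to the stand to within about 0.01 rad, with nothing else seen to have moved.

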